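# Set the filter turret of a bench reader and start the reading

## Task

On the bench reader, push the turret's upright tab gently round with the fingertips until it points at the label with the cross, then press the start button fully down and let it spring back. Do not grip the turret or lift it off its seat, and do not press start while the tab points anywhere else. Leave the jars, boxes, racks and other things where they stand.

Things in the scene. Friction and masses are not known exactly. Their poses are not given: they have to be found in the camera images.
- turret_axis (a point): Centre of the filter turret, on its axis at its top face: a flat round aluminium disc 110 mm across on the deck of the bench reader (white housing 320 x 320 x 90 mm, dark grey deck, fixed to the bench); the turret's top face is 10 mm above the deck. Its z points up. Its -x points from the axis to the tab.
- tab_mid (a point): Centre of the tab: a white upright paddle on the turret's rim, 43 mm long radially (from 45 to 88 mm from the axis), 8 mm thick, its top 48 mm above the deck and its underside 5 mm above the deck. This point is 66.5 mm from the axis and 26.5 mm above the deck. The tab's long side points radially outwards, at the labels.
- tab_aim (a point): Aiming point carried by the turret: straight out from the tab along its line, 115 mm from the axis and 2 mm above the deck, i.e. over the centre of a label when the tab points exactly at that label.
- turret (a joint): Turn of the turret in rad, growing anticlockwise seen from above; 0 with the tab at the side of the reader that faces the robot (before the reader's yaw of up to 0.4 rad), stops at -2.75 and 2.75, so the tab cannot pass the far side. At the start between -0.6 and 0.6. Moderate friction, about 2 N at the tab; no detents: it stays where it is left.
- turret_lift (a joint): Height in m of the turret above its seat; 0 seated. The turret (about 0.45 kg) merely rests on its spindle and lifts off if pulled up.
- mark_cross: Label disc, 48 mm across and 3 mm thick, lying on the reader's deck 115 mm from the turret axis, white with a black cross (+), arms 40 mm from end to end and 10 mm wide. This is the wanted label; origin at its centre on the deck. The four label discs are dealt anew to the four stations in each run: joint values -2.18, -1.13, 1.13, 2.18 of the turret.
- mark_disc: Label disc, 48 mm across and 3 mm thick, lying on the reader's deck 115 mm from the turret axis, white with a black filled circle 30 mm across; origin at its centre on the deck. The four label discs are dealt anew to the four stations in each run: joint values -2.18, -1.13, 1.13, 2.18 of the turret.
- mark_bar: Label disc, 48 mm across and 3 mm thick, lying on the reader's deck 115 mm from the turret axis, white with a black single bar 40 x 10 mm; origin at its centre on the deck. The four label discs are dealt anew to the four stations in each run: joint values -2.18, -1.13, 1.13, 2.18 of the turret.
- mark_square: Label disc, 48 mm across and 3 mm thick, lying on the reader's deck 115 mm from the turret axis, white with a black filled square 28 x 28 mm; origin at its centre on the deck. The four label discs are dealt anew to the four stations in each run: joint values -2.18, -1.13, 1.13, 2.18 of the turret.
- start_top (a point): Centre of the top of the start button: a white round cap 32 mm across, its top 22 mm above the deck when released, in a round black housing (48 mm across, 12 mm high) at the reader's front left corner (robot's view), the only button. It is pressed straight down.
- start (a joint): Travel of the start button in m: 0 released, 0.006 fully down, which takes about 5 N; a spring brings it back.
- jar: Bystander, loose: low whitish translucent jar, 36 mm across, 42 mm tall, on the reader's deck at the front right corner; origin under its centre.
- vial: Bystander, loose: amber vial, 26 mm across, 45 mm tall, on the deck at the far right corner; origin under its centre.
- tube_block: Bystander, loose: aluminium block 50 x 35 x 22 mm with small tubes, on the deck at the far left corner; origin under its centre.
- tip_box: Bystander, loose: box of red pipette tips, 85 x 120 x 57 mm, on the bench to the right; origin under its centre.
- tip_box_b: Bystander, loose: box of black pipette tips, 85 x 120 x 57 mm, on the bench to the left; origin under its centre.
- tube_rack: Bystander, loose: white rack of red-capped tubes, 90 x 200 mm, 88 mm tall, on the bench to the left; origin under its centre.
- reagent: Bystander, loose: white bottle with blue cap, 70 mm across, 140 mm tall, on the bench to the right; origin under its centre.

How it is judged:
On the way, in this order (a step that is already met when the one before it is completed fails the run):
1. the tab has been turned to the cross label (horizontal distance between tab_aim and mark_cross below 0.016 m), for 0.3 s.
2. the start button is pressed fully down with the tab at the cross (horizontal distance between tab_aim and mark_cross below 0.016 m and value of joint start above 0.0045 m), for 0.05 s.
At the end, for the whole second after the job is handed in: The tab points at the cross label (aiming point within 16 mm of the label's centre, i.e. 8 degrees), the turret is seated and at rest, the start button has been pressed at least 4.5 mm with the tab there and has sprung back (under 2 mm), and no bystander has moved 20 mm (horizontal distance between tab_aim and mark_cross below 0.016 m and value of joint turret_lift below 0.003 m and velocity of joint turret between -0.05 and 0.05 rad/s and value of joint start below 0.002 m and distance of each of jar, vial, tube_block, tip_box, tip_box_b, tube_rack, reagent from where it was at the start of the episode below 0.02 m); the robot touches nothing.
It fails at once if start pressed (over 3 mm) while the tab does not point at the cross (not (horizontal distance between tab_aim and mark_cross below 0.016 m) and value of joint start above 0.003 m).
It fails at once if the turret is lifted more than 5 mm off its seat (value of joint turret_lift above 0.005 m).
It fails at once if the turret is gripped or shoved: over 25 N of finger force on it (a grip of 20 N counts 40 N) (contact force between the fingers and turret above 25 N).
It fails at once if a bystander is lifted, carried or pushed 20 mm from its place (not (distance of each of jar, vial, tube_block, tip_box, tip_box_b, tube_rack, reagent from where it was at the start of the episode below 0.02 m)).
It also fails if it takes over 51 s, if anything falls off the work surface, if the arm or the gripper's body presses on something with over 40 N, if the wrist force passes 120 N, or if a joint passes its speed limit or range.

## Robot

A 6-joint arm with a two-finger parallel gripper is mounted at the origin on the work surface. World frame = base frame: x ahead of the robot, y to its left, z up, the work surface at z = 0. Lengths are in m, angles in rad, forces in N, time in s.
With the tool pointing down it reaches from about 0.35 to 0.775 m from the base axis. Payload 5.5 kg.
Tool frame: the origin (TCP) lies between the finger pads; the fingertips stand tips_ahead ahead of it and the grasp point (between the pads) lies 6 mm ahead of it (tips_ahead is the distance from the TCP to the fingertips, in m); z points along the fingers, y is the direction in which the jaws open and shut (so a half turn about z gives the same grasp; the last joint's range is limited). The gripper opens to 85 mm and grips with 20 to 120 N. Pads are 22 mm wide; open, the fingers measure 114 mm over their backs; the gripper's body (76 mm by 85 mm) begins 54 mm behind the grasp point. The pads swing forward as they close: fully open they stand 13 mm farther back than shut.
Start: joints at [-1.357, 0.313, 0.046, 1.304, 0, 1.431], TCP at [0.199, -0.539, 0.256] pointing down, gripper open.
Joint ranges: [-2.76, 2.76], [-0.86, 1.69], [-1.03, 1.26], [-2.2, 2.34], [-1.47, 1.5], [-3.14, 3.14]. Speed limits (rad/s): [2.57, 2.57, 3.14, 3.14, 3.14, 3.14].

## Interface

Orientations are given as a rotation vector (axis times angle).
In Python, from workcell import read_state, read_camera, camera_info, finish_job, tips_ahead gives the robot as it stands.
- The arm moves only by the shell command python3 -m creep 'ROWS' [OPENING] [FORCE]. ROWS is text: rows parted by semicolons, each of 4 numbers parted by spaces: the shift along the tool's x, y, z in mm, then the turn about the tool's z in rad. In form: x y z yaw; .... A call has 1 to 12 rows; each row shifts and turns the pose as measured when the row begins, along the tool's axes as they then stand; what a row does not reach is not made up. A row lasts 1/12 s, in which the tool goes at most 41.7 mm and 7.16 degrees, less where a joint would pass 70% of its speed; a pose out of reach is approached as far as the arm can. A call with a gripper value outside its range is refused whole. OPENING is the opening in per cent of the stroke, from 0 (shut) to 100 (fully open), set as the call begins (- or left out, the last holds). The fingers move at their own pace and stop on an object; FORCE is the grip in N (left out, the last holds). Time passes only in rows, so rows that do not move let the fingers close. It gives the time, the measured TCP pose, the force and the opening at its end, in the units of the state.
- read_state(): the state, without advancing time (a new reading comes with each control period).
- read_camera(name): name is "scene" or "top" or "wrist"; returns the picture (384x512x3 uint8, red, green, blue); there is no depth.
- camera_info(name): a dict with "fx", "fy", "cx", "cy" (pixels), "pose" (4x4, takes a point from camera to world coordinates); the wrist camera has in their place "hand_eye" (4x4, takes a point from camera to tool coordinates, whose origin is the TCP and whose axes are the flange's). Camera axes: x right, y down, z forward; pixel columns grow to the right and rows downward; lengths in m; the calibration is good to about 2 mm. A picture is of the moment at which its call begins: read the wrist's pose just before it. camera_info takes no time and is no camera call.
- finish_job(): hands the job in, once; it reports no verdict.
The state is a dict: "time": time; "joint_pos": joint angles; "joint_vel": joint speeds; "joint_torque": joint torques, N m; "tcp_pos": TCP position; "eef_rot": TCP orientation; "contact_force": force on the tool from outside, world axes, zero at the start; "ft_torque": the same for the moment, N m; "opening": finger opening in m.
Only numpy, scipy, OpenCV 4.12 (cv2) and the standard library are available. Lean on these libraries where they do the work, as an engineer would, in place of code of your own. Each camera call takes 0.05 s, during which the arm holds its last target.

## Working session

There is one attempt and no reset: what is moved stays moved. The work goes in short steps, Python scripts to look and compute and a shell command to move; the robot and the scene stay as the last step left them, time stands still between calls to the robot, and variables do not carry over. Pictures are saved under pics/ and viewed, and the job is handed in when it is done.

```bash
ls; mkdir -p pics; python3 - <<'E'
from workcell import *
import cv2
s=read_state();print(s['time'],s['tcp_pos'],s['eef_rot'],s['opening'],tips_ahead() if callable(tips_ahead) else tips_ahead)
for n in("top","scene"):
    im=read_camera(n);cv2.imwrite(f"pics/{n}0.png",im[:,:,::-1]);c=camera_info(n);print(n,c)
print(camera_info("wrist"))
E
```

```text
pics
0.0 [ 0.19910112 -0.53894623  0.25540032] [-3.09078489e+00 -5.52450001e-01  1.55440091e-04] 0.08548521709158621 0.025
top {'fx': 492.52290266935324, 'fy': 492.52290266935324, 'cx': 257.66669182491046, 'cy': 193.6545661826751, 'pose': array([[-0.02878571, -0.99631528,  0.08079137,  0.48020475],
       [-0.99946857,  0.02992497,  0.01292584, -0.00560619],
       [-0.01529589, -0.08037635, -0.99664722,  1.55292566],
       [ 0.        ,  0.        ,  0.        ,  1.        ]])}
scene {'fx': 389.1959408528751, 'fy': 389.1959408528751, 'cx': 252.62343565912803, 'cy': 191.41179467539143, 'pose': array([[ 0.0179902 ,  0.72631425, -0.68712733,  1.36883807],
       [ 0.99977838, -0.00555297,  0.0203063 , -0.00295529],
       [ 0.01093316, -0.68734036, -0.72625319,  0.89068603],
       [ 0.        ,  0.        ,  0.        ,  1.        ]])}
{'fx': 269.6072124766285, 'fy': 269.6072124766285, 'cx': 256.36575418678524, 'cy': 199.0128513416038, 'hand_eye': array([[-1.08362894e-03, -9.55305362e-01, -2.95618828e-01,
         7.59157623e-02],
       [ 9.99999228e-01, -1.21496522e-03,  2.60587887e-04,
         1.00736898e-04],
       [-6.08107600e-04, -2.95618317e-01,  9.55305941e-01,
        -1.18300401e-01],
       [ 0.00000000e+00,  0.00000000e+00,  0.00000000e+00,
         1.00000000e+00]])}
```

View pics/top0.png

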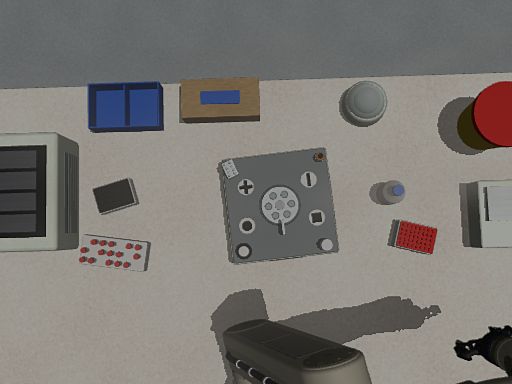

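View pics/scene0.png

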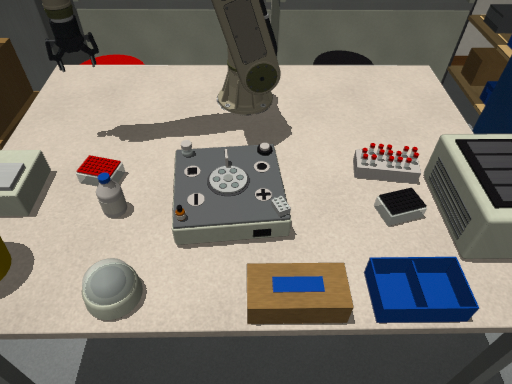

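```bash
python3 - <<'E'
import cv2
im=cv2.imread("pics/top0.png")
cv2.imwrite("pics/top0c.png",cv2.resize(im[90:250,160:360],None,fx=3.7,fy=3.7,interpolation=cv2.INTER_CUBIC))
E
```

```text
(no output)
```

View pics/top0c.png

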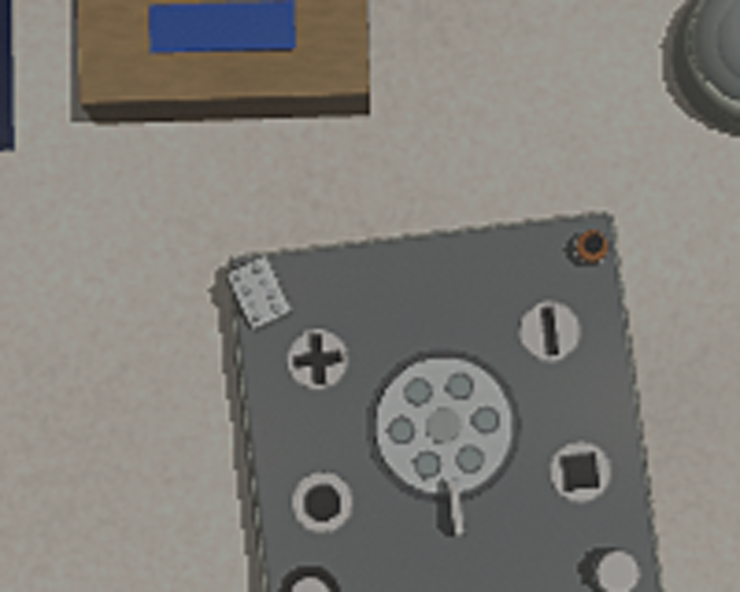

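```bash
cat > h.py <<'E'
import numpy as np
from workcell import *
def ray(n,u,v,z,T=None):
    c=camera_info(n);P=c['pose'] if T is None else T
    d=P[:3,:3]@np.array([(u-c['cx'])/c['fx'],(v-c['cy'])/c['fy'],1]);o=P[:3,3]
    return o+d*(z-o[2])/d[2]
def proj(n,p,T=None):
    c=camera_info(n);P=c['pose'] if T is None else T
    q=P[:3,:3].T@(np.asarray(p)-P[:3,3]);return c['cx']+c['fx']*q[0]/q[2],c['cy']+c['fy']*q[1]/q[2]
E
python3 - <<'E'
from h import *
f=lambda u,v,z:ray("top",160+u/3.7,90+v/3.7,z)
P={'axis':f(444,425,.1),'cross':f(318,359,.093),'disc':f(322,502,.093),'bar':f(550,332,.093),'sq':f(581,471,.093),'tabin':f(447,487,.138),'tabout':f(460,533,.138)}
P['button']=ray("top",244,252,.112); P['jar']=ray("top",326.5,244,.132)
a=P['axis']
m=[P[k] for k in('cross','disc','bar','sq')]
for k,p in P.items():
    d=p-a;print(k,p.round(4),np.linalg.norm(d[:2]).round(4),np.degrees(np.arctan2(d[1],d[0])).round(1))
E
```

```text
axis [ 0.5628 -0.0517  0.1   ] 0.0 0.0
cross [0.6194 0.0477 0.093 ] 0.1144 60.3
disc [0.5045 0.0475 0.093 ] 0.1151 120.4
bar [ 0.6356 -0.1396  0.093 ] 0.114 -50.4
sq [ 0.5232 -0.1601  0.093 ] 0.1154 -110.1
tabin [ 0.5125 -0.0513  0.138 ] 0.0503 179.5
tabout [ 0.4767 -0.0602  0.138 ] 0.0865 -174.4
button [0.428  0.0577 0.112 ] 0.1736 140.9
jar [ 0.4448 -0.1801  0.132 ] 0.1744 -132.6
```

```bash
python3 -m creep '27 -20 0 0;27 -20 0 0;27 -20 0 0;27 -20 0 0;27 -20 0 0;27 -20 0 0;27 -20 0 -0.1;27 -20 0 0;27 -20 0 0;27 -20 0 0' 0 20; python3 -c "
from workcell import *
s=read_state();print(s['opening'],tips_ahead,s['joint_pos'])"
```

```text
time: 0.93
tcp_pos: [0.377, -0.2459, 0.2499]
eef_rot: [-3.056, -0.692, 0.004]
contact_force: [1.0, 0.3, 0.6]
opening: 0.0
4.232718222763563e-05 0.025 [-0.75783638  0.08061894 -0.26015534  1.23833272  0.00212989  1.93844931]
```

```bash
cat >> h.py <<'E'
from scipy.spatial.transform import Rotation as Ro
def togo(x,y,z,ang=None):
    s=read_state();R=Ro.from_rotvec(s['eef_rot']).as_matrix()
    a=np.degrees(np.arctan2(R[1,0],R[0,0]))
    d=R.T@(np.array([x,y,z])-s['tcp_pos'])*1000
    print('t',round(s['time'],2),'tcp',np.round(s['tcp_pos'],4),'toolx deg',a.round(1),'delta tool mm',d.round(1),'F',np.round(s['contact_force'],1),'tilt',np.degrees(np.arccos(-R[2,2])).round(1))
    if ang is not None: print('yaw rad',np.radians(-(ang-a)).round(3),'j',np.round(s['joint_pos'],2))
E
python3 -m creep '0 0 0 -0.12;0 0 0 -0.12;0 0 0 -0.12;0 0 0 -0.12;0 0 0 -0.12;0 0 0 -0.12;0 0 0 -0.12;0 0 0 -0.12;0 0 0 -0.12;0 0 0 -0.12;0 0 0 -0.12;0 0 0 -0.12'
python3 -m creep '0 0 0 -0.12;0 0 0 -0.12;0 0 0 -0.12;0 0 0 -0.12;0 0 0 -0.12;0 0 0 -0.12;0 0 0 -0.12;0 0 0 -0.12;0 0 0 -0.12;0 0 0 0'
python3 -c "
from h import *
togo(.497,-.091,.20,184)"
```

```text
time: 1.93
tcp_pos: [0.3774, -0.2338, 0.2459]
eef_rot: [-1.758, -2.581, -0.011]
contact_force: [0.3, 1.2, -0.1]
opening: 0.0003
time: 2.77
tcp_pos: [0.3749, -0.2315, 0.242]
eef_rot: [-0.105, -3.12, -0.034]
contact_force: [0.2, 0.3, 0.4]
opening: -0.0001
t 2.77 tcp [ 0.3749 -0.2315  0.242 ] toolx deg 176.1 delta tool mm [-113.2  147.5   42.9] F [0.2 0.3 0.4] tilt 1.7
yaw rad -0.137 j [-0.74  0.08 -0.28  1.24  0.   -0.67]
```

```bash
python3 -m creep '-18 24 7 -0.02;-18 24 7 -0.02;-18 24 7 -0.02;-18 24 7 -0.02;-18 24 7 -0.02;-18 24 7 -0.02;0 0 0 0'
python3 - <<'E'
from h import *
import cv2
togo(.497,-.091,.135,184)
s=read_state();T=np.eye(4);T[:3,:3]=Ro.from_rotvec(s['eef_rot']).as_matrix();T[:3,3]=s['tcp_pos']
im=read_camera("wrist");cv2.imwrite("pics/w1.png",im[:,:,::-1])
W=T@camera_info("wrist")["hand_eye"]
print(W[:3,3]);a=[.5628,-.0517,.1]
print('axis px',proj("wrist",a,W),'cross',proj("wrist",[.6194,.0477,.093],W),'tabend',[proj("wrist",[.5628+r*np.cos(np.radians(184)),-.0517+r*np.sin(np.radians(184)),.138],W) for r in(.045,.088)])
E
```

```text
time: 3.35
tcp_pos: [0.4897, -0.0863, 0.1981]
eef_rot: [0.037, -3.123, -0.034]
contact_force: [-1.1, 0.1, -0.8]
opening: 0.0002
t 3.35 tcp [ 0.4897 -0.0863  0.1981] toolx deg -178.6 delta tool mm [-8.3 -6.3 62.8] F [-1.1  0.1 -0.8] tilt 1.6
yaw rad -6.329 j [-0.34  0.21 -0.24  1.15  0.01 -0.37]
[ 0.41704751 -0.09054397  0.31772209]
axis px (np.float64(289.58201231203657), np.float64(285.17362188506206)) cross (np.float64(382.33064231557387), np.float64(330.1085103729031)) tabend [(np.float64(295.9076594248315), np.float64(262.5234818338806)), (np.float64(295.51389028058475), np.float64(207.8749984247621))]
```

View pics/w1.png

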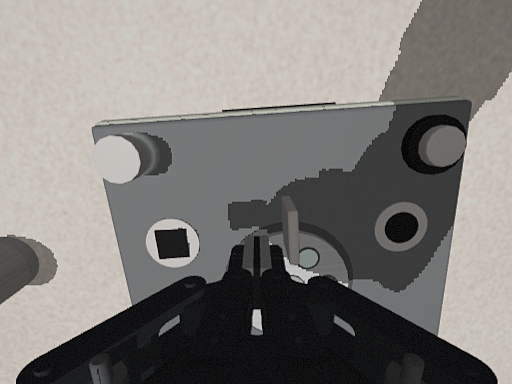

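```bash
python3 -m creep '-4 -3 8 -0.02;-4 -3 8 -0.03;0 0 10 0;0 0 10 0;0 0 10 0;0 0 8 0;0 0 5 0;0 0 4 0;0 0 0 0'
python3 - <<'E'
from h import *
import cv2
togo(.497,-.091,.135,184)
im=read_camera("wrist");cv2.imwrite("pics/w2.png",im[:,:,::-1])
im=read_camera("top");cv2.imwrite("pics/t2.png",cv2.resize(im[120:280,200:360,::-1],None,fx=3.7,fy=3.7))
E
```

```text
time: 4.15
tcp_pos: [0.4937, -0.0998, 0.1302]
eef_rot: [0.092, -3.12, -0.03]
contact_force: [-0.3, 0.1, 0.7]
opening: -0.0001
t 4.15 tcp [ 0.4937 -0.0998  0.1302] toolx deg -176.6 delta tool mm [-3.7  8.6 -4.7] F [-0.3  0.1  0.7] tilt 1.6
yaw rad -6.294 j [-0.36  0.27 -0.33  0.99  0.01 -0.42]
```

View pics/w2.png

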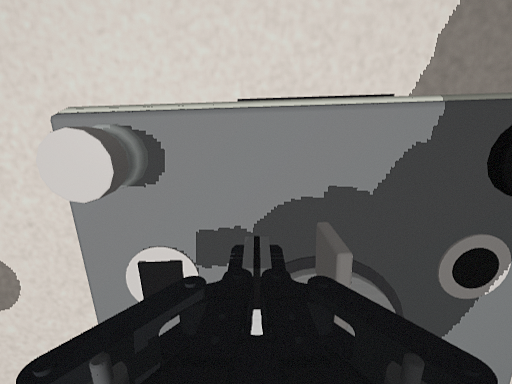

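View pics/t2.png

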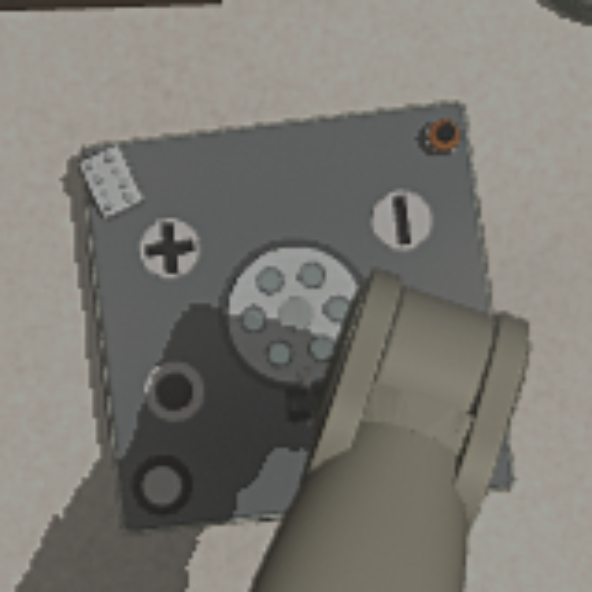

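```bash
python3 -m creep '-2 4 0 0;-2 4 0 0;-1 4 0 0;0 4 0 0;0 4 0 0;0 2 0 0'
python3 - <<'E'
from h import *
import cv2
togo(.497,-.091,.130,184)
im=read_camera("wrist");cv2.imwrite("pics/w3.png",im[:,:,::-1])
E
```

```text
time: 4.75
tcp_pos: [0.5003, -0.0756, 0.1339]
eef_rot: [0.093, -3.126, -0.027]
contact_force: [0.2, -1.5, 0.0]
opening: -0.0003
t 4.75 tcp [ 0.5003 -0.0756  0.1339] toolx deg -176.6 delta tool mm [  4.1 -15.2   3.7] F [ 0.2 -1.5  0. ] tilt 1.3
yaw rad -6.293 j [-0.32  0.27 -0.33  0.99  0.01 -0.37]
```

View pics/w3.png

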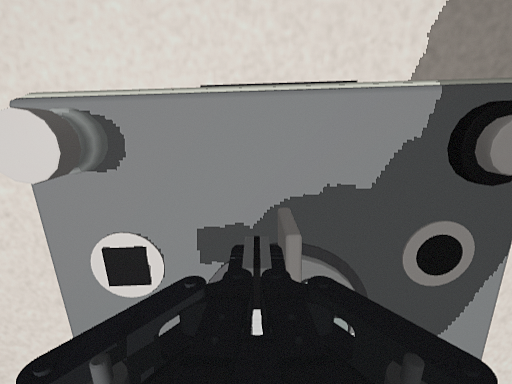

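```bash
python3 -m creep '0 2 0 0;1 4 0 0.06;1 4 0 0.06;1 4 0 0.06;1 4 0 0.06;1 4 0 0.06;1 4 0 0.06;1 4 0 0.06'
python3 - <<'E'
from h import *
import cv2
togo(.497,-.091,.130,184)
s=read_state();R=Ro.from_rotvec(s['eef_rot']).as_matrix();print('axis in tool',(R.T@(np.array([.5628,-.0517,.1])-s['tcp_pos'])*1000).round(1))
im=read_camera("wrist");cv2.imwrite("pics/w4.png",im[:,:,::-1])
E
```

```text
time: 5.47
tcp_pos: [0.4958, -0.047, 0.1341]
eef_rot: [-0.593, -3.067, -0.007]
contact_force: [-1.0, -2.6, 0.1]
opening: 0.0001
t 5.47 tcp [ 0.4958 -0.047   0.1341] toolx deg 158.1 delta tool mm [-17.6 -40.4   3.7] F [-1.  -2.6  0.1] tilt 1.1
yaw rad -0.452 j [-0.26  0.25 -0.35  0.99  0.    0.12]
axis in tool [-64.5  20.6  32.9]
```

View pics/w4.png

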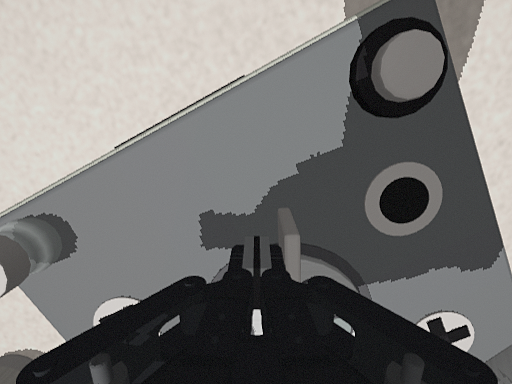

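```bash
python3 -m creep '1 4 0 0.06;1 4 0 0.06;1 4 0 0.06;1 4 0 0.06;1 4 0 0.06;1 4 0 0.06;1 4 0 0.06;1 4 0 0.06;1 4 0 0.06;1 4 0 0.06'
python3 - <<'E'
from h import *
import cv2
togo(.497,-.091,.130)
s=read_state();R=Ro.from_rotvec(s['eef_rot']).as_matrix();print('axis in tool',(R.T@(np.array([.5628,-.0517,.1])-s['tcp_pos'])*1000).round(1))
im=read_camera("wrist");cv2.imwrite("pics/w5.png",im[:,:,::-1])
E
```

```text
time: 6.35
tcp_pos: [0.5081, -0.0105, 0.1339]
eef_rot: [-1.496, -2.736, 0.015]
contact_force: [-2.3, -1.4, 2.1]
opening: 0.0001
t 6.35 tcp [ 0.5081 -0.0105  0.1339] toolx deg 122.7 delta tool mm [-61.9 -52.7   4. ] F [-2.3 -1.4  2.1] tilt 1.4
axis in tool [-64.8  24.5  32.4]
```

View pics/w5.png

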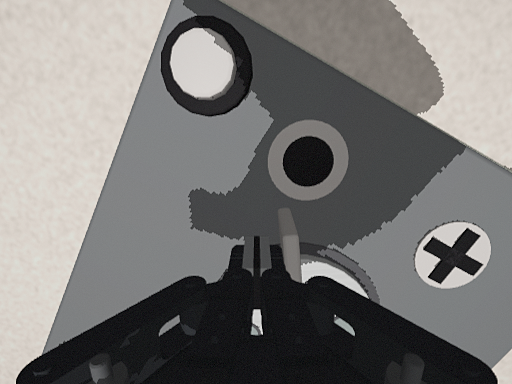

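```bash
python3 -m creep '1 4.5 0 0.055;1 4.5 0 0.055;1 4.5 0 0.055;1 4.5 0 0.055;1 4.5 0 0.055;1 4.5 0 0.055;1 4.5 0 0.055;1 4.5 0 0.055;1 4.5 0 0.055;1 4.5 0 0.055'
python3 - <<'E'
from h import *
import cv2
togo(.497,-.091,.130)
s=read_state();R=Ro.from_rotvec(s['eef_rot']).as_matrix();print('axis in tool',(R.T@(np.array([.5628,-.0517,.1])-s['tcp_pos'])*1000).round(1))
im=read_camera("wrist");cv2.imwrite("pics/w6.png",im[:,:,::-1])
E
```

```text
time: 7.23
tcp_pos: [0.5419, 0.0135, 0.1325]
eef_rot: [-2.182, -2.221, 0.037]
contact_force: [-2.4, -0.7, 0.7]
opening: -0.0001
t 7.23 tcp [0.5419 0.0135 0.1325] toolx deg 91.0 delta tool mm [-103.7  -46.6    3.8] F [-2.4 -0.7  0.7] tilt 2.1
axis in tool [-65.7  20.9  31.5]
```

View pics/w6.png

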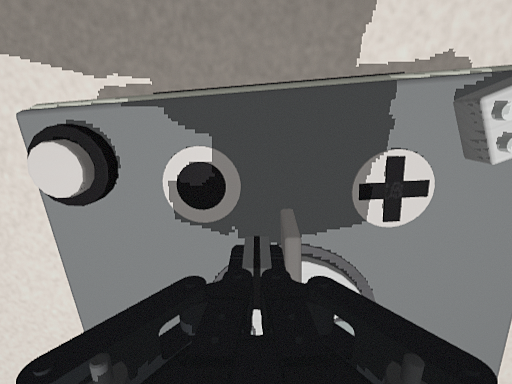

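```bash
python3 -m creep '1 4.2 0 0.06;1 4.2 0 0.06;1 4.2 0 0.06;1 4.2 0 0.06;1 4.2 0 0.06;1 4.2 0 0.06;1 4 0 0.06'
python3 - <<'E'
from h import *
import cv2
togo(.497,-.091,.130)
s=read_state();R=Ro.from_rotvec(s['eef_rot']).as_matrix();print('axis in tool',(R.T@(np.array([.5628,-.0517,.1])-s['tcp_pos'])*1000).round(1))
T=np.eye(4);T[:3,:3]=R;T[:3,3]=s['tcp_pos'];W=T@camera_info("wrist")["hand_eye"]
print(proj('wrist',[.6194,.0477,.093],W))
im=read_camera("wrist");cv2.imwrite("pics/w7.png",im[:,:,::-1])
E
```

```text
time: 7.87
tcp_pos: [0.5681, 0.0174, 0.1306]
eef_rot: [-2.591, -1.721, 0.051]
contact_force: [-2.1, 1.1, 1.7]
opening: 0.0002
t 7.87 tcp [0.5681 0.0174 0.1306] toolx deg 67.2 delta tool mm [-127.4  -23.4    3. ] F [-2.1  1.1  1.7] tilt 2.6
axis in tool [-65.4  23.3  30.3]
(np.float64(320.290921826018), np.float64(165.34762204635066))
```

View pics/w7.png

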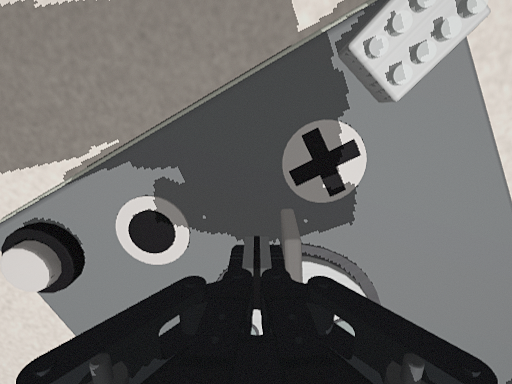

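```bash
python3 - <<'E'
from h import *
s=read_state();R=Ro.from_rotvec(s['eef_rot']).as_matrix()
T=np.eye(4);T[:3,:3]=R;T[:3,3]=s['tcp_pos'];W=T@camera_info("wrist")["hand_eye"]
a=np.array([.5628,-.0517])
for n,u,v,z in(("tip",287.5,208,.138),("cross",324,161,.093)):
    p=ray("wrist",u,v,z,W)[:2]-a;print(n,np.hypot(*p),np.degrees(np.arctan2(p[1],p[0])))
E
```

```text
tip 0.10361650944711769 70.95585351394736
cross 0.1172700938242771 59.05311345226042
```

```bash
python3 - <<'E'
from h import *
import cv2
im=cv2.imread("pics/w7.png");cv2.imwrite("pics/w7c.png",cv2.resize(im[180:310,220:380],None,fx=4.5,fy=4.5,interpolation=cv2.INTER_CUBIC))
s=read_state();R=Ro.from_rotvec(s['eef_rot']).as_matrix()
T=np.eye(4);T[:3,:3]=R;T[:3,3]=s['tcp_pos'];W=T@camera_info("wrist")["hand_eye"]
for ang in(63,66,69):
  for r,z in((.088,.095),(.088,.138),(.045,.138)):
    t=np.radians(ang);u=np.array([np.cos(t),np.sin(t)]);n=np.array([-u[1],u[0]])
    print(ang,r,z,[np.round(proj("wrist",[*(np.array([.5628,-.0517])+r*u+k*n),z],W)) for k in(.004,-.004)])
E
```

```text
63 0.088 0.095 [array([297., 208.]), array([311., 209.])]
63 0.088 0.138 [array([307., 241.]), array([325., 242.])]
63 0.045 0.138 [array([296., 319.]), array([312., 320.])]
66 0.088 0.095 [array([290., 208.]), array([303., 208.])]
66 0.088 0.138 [array([297., 240.]), array([315., 241.])]
66 0.045 0.138 [array([291., 319.]), array([308., 319.])]
69 0.088 0.095 [array([282., 208.]), array([295., 208.])]
69 0.088 0.138 [array([286., 241.]), array([304., 240.])]
69 0.045 0.138 [array([287., 319.]), array([303., 319.])]
```

View pics/w7c.png

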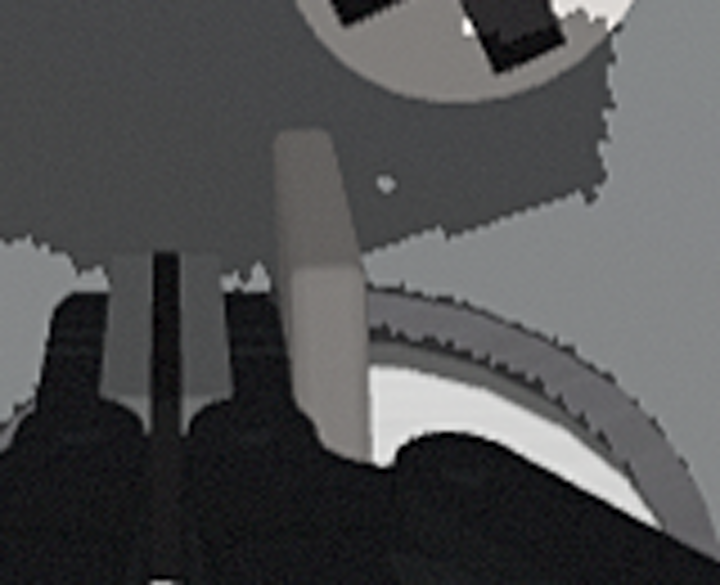

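```bash
python3 -m creep '0.8 3 0 0.042;0.8 3 0 0.042;0.8 3 0 0.042;0.8 2.7 0 0.042;0 0 0 0'
python3 - <<'E'
from h import *
import cv2
togo(.497,-.091,.130)
s=read_state();R=Ro.from_rotvec(s['eef_rot']).as_matrix();print('axis in tool',(R.T@(np.array([.5628,-.0517,.1])-s['tcp_pos'])*1000).round(1))
T=np.eye(4);T[:3,:3]=R;T[:3,3]=s['tcp_pos'];W=T@camera_info("wrist")["hand_eye"]
print(proj('wrist',[.6194,.0477,.093],W))
im=read_camera("wrist")[:,:,::-1];cv2.imwrite("pics/w8.png",cv2.resize(im[120:310,220:400],None,fx=3.1,fy=3.1,interpolation=cv2.INTER_CUBIC))
for ang in(58,61,64):
  for r,z in((.088,.095),(.088,.138)):
    t=np.radians(ang);u=np.array([np.cos(t),np.sin(t)]);n=np.array([-u[1],u[0]])
    print(ang,r,z,[((np.array(proj("wrist",[*(np.array([.5628,-.0517])+r*u+k*n),z],W))-[220,120])*3.1).round() for k in(.004,-.004)])
E
```

```text
time: 8.33
tcp_pos: [0.5787, 0.0159, 0.1297]
eef_rot: [-2.717, -1.51, 0.056]
contact_force: [-0.5, 0.3, 0.0]
opening: -0.0002
t 8.33 tcp [0.5787 0.0159 0.1297] toolx deg 58.2 delta tool mm [-133.9  -12.9    2.4] F [-0.5  0.3  0. ] tilt 2.8
axis in tool [-65.3  23.6  29.7]
(np.float64(289.69515069013283), np.float64(164.14384171856773))
58 0.088 0.095 [array([215., 274.]), array([257., 275.])]
58 0.088 0.138 [array([236., 378.]), array([292., 379.])]
61 0.088 0.095 [array([191., 276.]), array([233., 274.])]
61 0.088 0.138 [array([204., 379.]), array([260., 378.])]
64 0.088 0.095 [array([167., 278.]), array([209., 275.])]
64 0.088 0.138 [array([172., 382.]), array([227., 378.])]
```

View pics/w8.png

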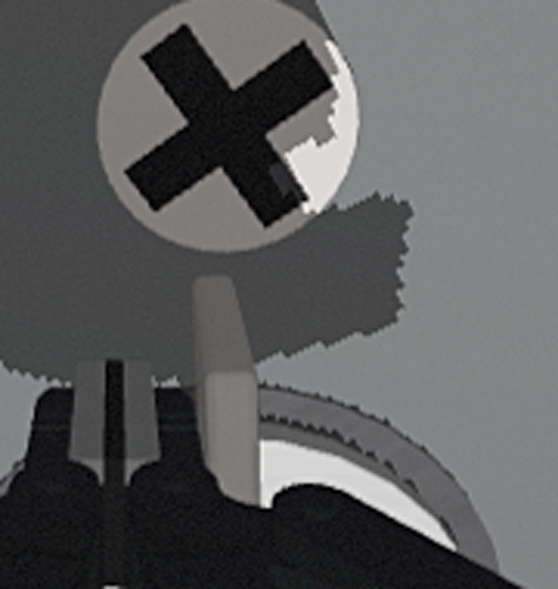

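```bash
python3 -m creep '0.4 1.7 0 0.025;0 0 0 0;0 -5 0 0;0 -8 0 0;0 -8 -5 0;0 0 -20 0;0 0 -25 0;0 0 -25 0;-20 -20 -10 0;-25 -25 0 0;-25 -25 0 0;0 0 0 0'
python3 - <<'E'
from h import *
import cv2
togo(.428,.0577,.18)
im=read_camera("top");cv2.imwrite("pics/t9.png",cv2.resize(im[130:280,200:360,::-1],None,fx=4,fy=4,interpolation=cv2.INTER_CUBIC))
E
```

```text
time: 9.38
tcp_pos: [0.4601, 0.0084, 0.2241]
eef_rot: [-2.724, -1.495, 0.061]
contact_force: [-0.7, 0.4, 0.1]
opening: -0.0
t 9.38 tcp [0.4601 0.0084 0.2241] toolx deg 57.5 delta tool mm [ 25.2 -51.4  46.2] F [-0.7  0.4  0.1] tilt 3.0
```

View pics/t9.png

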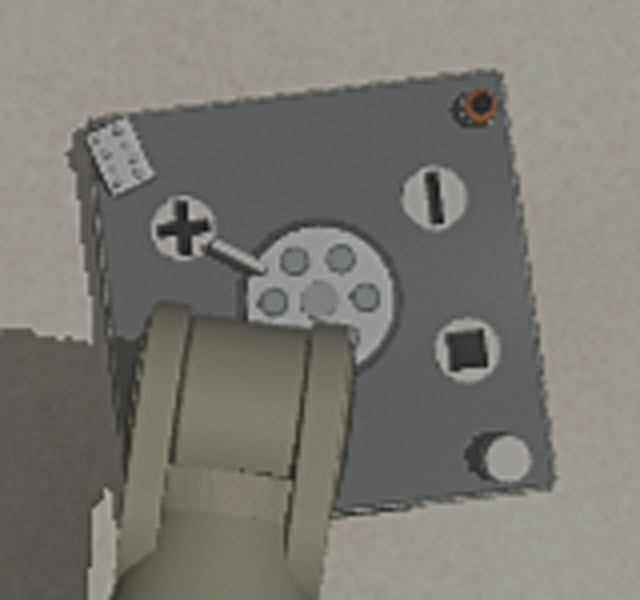

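```bash
python3 - <<'E'
from h import *
f=lambda u,v,z:ray("top",200+u/4,130+v/4,z)[:2]
o=f(211,242,.138);i=f(263,270,.138);c=f(184,229,.093);a=f(320,300,.1)
d=o-i;print(o,i,c,a,np.degrees(np.arctan2(d[1],d[0])))
for p in(o,i,c):
    q=p-a;print(np.hypot(*q),np.degrees(np.arctan2(q[1],q[0])))
E
```

```text
[0.60445372 0.02665866] [ 0.58309815 -0.01020737] [0.61872333 0.04751311] [ 0.56241321 -0.05170907] 59.91735631121747
0.0889320288554873 61.78858731631169
0.04637087984956449 63.50779352754729
0.11408712107180208 60.424423156200056
```

```bash
python3 -m creep '8 -17 0 0;8 -17 0 0;8 -17 0 0;0 0 0 0'
python3 - <<'E'
from h import *
import cv2
togo(.428,.0577,.14)
s=read_state();R=Ro.from_rotvec(s['eef_rot']).as_matrix()
T=np.eye(4);T[:3,:3]=R;T[:3,3]=s['tcp_pos'];W=T@camera_info("wrist")["hand_eye"];np.save('W.npy',W)
print(proj('wrist',[.428,.0577,.112],W), proj('wrist',s['tcp_pos']+R[:,2]*.025,W))
im=read_camera("wrist")[:,:,::-1];cv2.imwrite("pics/w10.png",im)
E
```

```text
time: 9.77
tcp_pos: [0.4336, 0.0576, 0.2284]
eef_rot: [-2.731, -1.495, 0.046]
contact_force: [0.7, 0.1, 0.1]
opening: 0.0
t 9.77 tcp [0.4336 0.0576 0.2284] toolx deg 57.4 delta tool mm [-1.8 -1.4 88.6] F [0.7 0.1 0.1] tilt 2.3
(np.float64(255.68323677397743), np.float64(203.62011340628374)) (np.float64(255.8207937027606), np.float64(249.69044515229524))
```

View pics/w10.png

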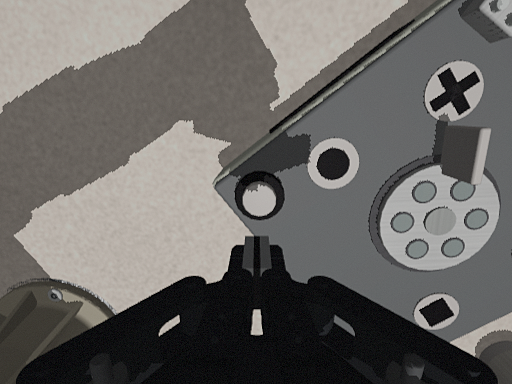

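```bash
python3 -m creep '0 0 18 0;0 0 18 0;0 0 18 0;0 0 12 0;0 0 6 0;0 0 0 0'
python3 - <<'E'
from h import *
import cv2
print(ray('wrist',259,201,.112,np.load('W.npy')))
togo(.428,.0577,.131)
s=read_state();R=Ro.from_rotvec(s['eef_rot']).as_matrix();print('tip',s['tcp_pos']+R[:,2]*.025)
im=read_camera("wrist")[:,:,::-1];cv2.imwrite("pics/w11.png",im)
E
```

```text
time: 10.32
tcp_pos: [0.4398, 0.0561, 0.156]
eef_rot: [-2.737, -1.504, 0.031]
contact_force: [-0.0, 0.0, 0.2]
opening: 0.0001
[0.43194179 0.05822489 0.112     ]
t 10.32 tcp [0.4398 0.0561 0.156 ] toolx deg 57.6 delta tool mm [ -4.8 -10.2  25.3] F [-0.   0.   0.2] tilt 1.6
tip [0.43917004 0.05631735 0.13099669]
```

View pics/w11.png

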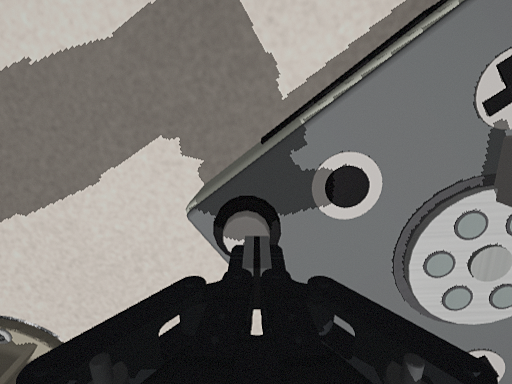

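```bash
python3 -m creep '-1.5 -4.5 0 0;-1.5 -4.5 0 0;0 0 5 0;0 0 5 0;0 0 0 0'
python3 - <<'E'
from h import *
import cv2
togo(.431,.058,.131)
s=read_state();R=Ro.from_rotvec(s['eef_rot']).as_matrix();print('tip',s['tcp_pos']+R[:,2]*.025)
im=read_camera("wrist")[:,:,::-1];cv2.imwrite("pics/w12.png",im)
E
```

```text
time: 10.78
tcp_pos: [0.4325, 0.0581, 0.149]
eef_rot: [-2.74, -1.505, 0.023]
contact_force: [0.2, -0.3, -0.2]
opening: -0.0001
t 10.78 tcp [0.4325 0.0581 0.149 ] toolx deg 57.5 delta tool mm [-0.8 -0.8 18. ] F [ 0.2 -0.3 -0.2] tilt 1.2
tip [0.43202437 0.05830263 0.12398326]
```

View pics/w12.png

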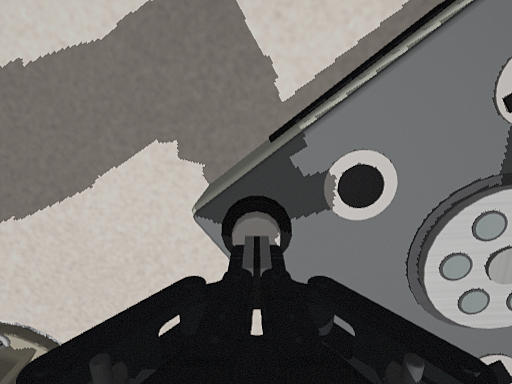

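Tips are centred over the cap (cap around (256,225)). Pressing in small steps.

```bash
python3 -m creep '0 0 5 0;0 0 5 0;0 0 5 0;0 0 4 0;0 0 4 0;0 0 3 0'; python3 -c "
from h import *
togo(.431,.058,.131)"
```

```text
time: 11.33
tcp_pos: [0.434, 0.0581, 0.1305]
eef_rot: [-2.744, -1.508, 0.014]
contact_force: [-13.7, 0.2, 36.0]
opening: -0.0002
t 11.33 tcp [0.434  0.0581 0.1305] toolx deg 57.6 delta tool mm [-1.7 -2.4 -0.5] F [-13.7   0.2  36. ] tilt 0.8
```

```bash
python3 -m creep '0 0 -0.5 0;0 0 -0.5 0'; python3 -m creep '0 0 -5 0;0 0 -10 0;0 0 -20 0;0 0 -20 0;0 0 -20 0;-15 0 -10 0;-25 0 0 0;-25 0 0 0;0 0 0 0;0 0 0 0'
python3 - <<'E'
from h import *
import cv2
togo(.431,.058,.131)
im=read_camera("wrist")[:,:,::-1];cv2.imwrite("pics/w13.png",im)
im=read_camera("top");cv2.imwrite("pics/t13.png",cv2.resize(im[130:280,200:360,::-1],None,fx=4,fy=4,interpolation=cv2.INTER_CUBIC))
E
```

```text
time: 11.5
tcp_pos: [0.4337, 0.0582, 0.134]
eef_rot: [-2.745, -1.509, 0.012]
contact_force: [-0.9, -0.5, 3.3]
opening: -0.0004
time: 12.33
tcp_pos: [0.3987, 0.0013, 0.2208]
eef_rot: [-2.741, -1.511, 0.017]
contact_force: [0.1, -0.4, 0.5]
opening: 0.0001
t 12.33 tcp [0.3987 0.0013 0.2208] toolx deg 57.7 delta tool mm [65.5 -1.6 89.6] F [ 0.1 -0.4  0.5] tilt 0.9
```

View pics/w13.png

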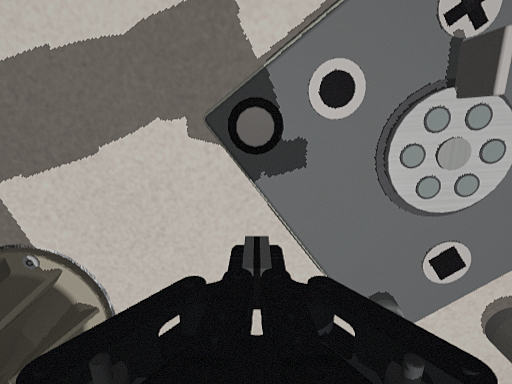

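View pics/t13.png

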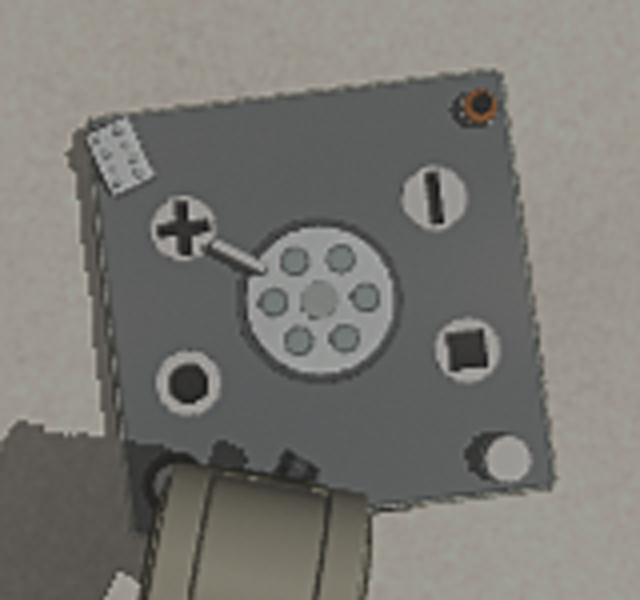

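```bash
python3 -c "
from workcell import *
finish_job()"
```

```text
the job is handed in; nothing more can be done
```

I turned the tab to the cross label, pressed the start button once, and handed the job in about 12.5 s into the run. `finish_job` reports no verdict, so everything below comes from my own checks.

- **Tab:** I pushed it clockwise with the closed fingertips, without gripping or lifting the turret. Force readings between moves were about 3 N. The last top picture puts the tab 0 to 3° off the cross, depending on how I read it, against the 8° allowed. The tab looks the same before and after the press.
- **Start button:** the press reached 36 N, well over the 5 N needed, with the fingertips about 6.5 mm below the released cap height. I took that as fully down. The same reading showed about 14 N sideways at the bottom of the press, and I did not look into why.
- **Release:** contact force fell to near zero after I lifted off. The last wrist picture shows the cap clear of the fingers, but I did not measure its height, so I'm inferring that it sprang back.
- **Bystanders:** the jar, vial and tube block look unmoved in the last top picture. I did not look at the bench items again, but the arm stayed clear of them.

The wrist and top cameras differed by about 1° on the cross and by 2–4 mm on the button. I aimed the press using the wrist view.

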